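Bring the wheel's valve to the top

ROBOT

A 6-joint arm with a two-finger parallel gripper is mounted at the origin on the work surface. World frame = base frame: x ahead of the robot, y to its left, z up, the work surface at z = 0. Lengths are in m, angles in rad, forces in N, time in s.
With the tool pointing down it reaches from about 0.325 to 0.9 m from the base axis. Payload 3.5 kg.
Tool frame: the origin (TCP) lies between the finger pads; the fingertips stand 8 mm ahead of it and the grasp point (between the pads) lies 11 mm behind it; z points along the fingers, y is the direction in which the jaws open and shut (so a half turn about z gives the same grasp; the last joint's range is limited). The gripper opens to 85 mm and grips with 20 to 120 N. Pads are 22 mm wide; open, the fingers measure 114 mm over their backs; the gripper's body (76 mm by 85 mm) begins 54 mm behind the grasp point. The pads swing forward as they close: fully open they stand 13 mm farther back than shut.
Start: joints at [1.216, 0.276, -0.026, 1.268, 0, 1.467], TCP at [0.156, 0.605, 0.239] pointing down, gripper open.
Joint ranges: [-3.12, 3.12], [-0.85, 1.88], [-1.08, 1.24], [-1.95, 2.15], [-1.57, 1.53], [-3.14, 3.14]. Speed limits (rad/s): [2.57, 2.57, 3.14, 3.14, 3.14, 3.14].

INTERFACE

Orientations are given as a unit quaternion [w, x, y, z].
In Python, from rig import * gives the robot as it stands.
- The arm moves only by the shell command python3 -m handwheel 'ROWS' [OPENING] [FORCE]. ROWS is JSON, a list of rows, each an object of numbers: "x", "y", "z": the shift along the tool's x, y, z in m; "rx", "ry", "rz": the turn, a rotation vector about the tool's x, y, z in degrees. A call has 1 to 20 rows; each row shifts and turns the commanded pose from where the row before left it, along the tool's axes as they then stand; what a row does not reach is not made up. A row lasts 1/8 s, in which the tool goes at most 62.5 mm and 10.7 degrees, less where a joint would pass 70% of its speed; a pose out of reach is approached as far as the arm can. A call with a gripper value outside its range is refused whole. OPENING is the closure, from 0 (fully open) to 1 (shut), set as the call begins (- or left out, the last holds). The fingers move at their own pace and stop on an object; FORCE is the grip in N (left out, the last holds). Time passes only in rows, so rows that do not move let the fingers close. It gives the time, the measured TCP pose, the force and the opening at its end, in the units of the state.
- get_obs(): the state, without advancing time (a new reading comes with each control period).
- snapshot(name): name is "side" or "top" or "wrist"; returns the picture (384x512x3 uint8, red, green, blue); there is no depth.
- get_calibration(name): a dict with "fx", "fy", "cx", "cy" (pixels), "k1" (the pictures are not rectified: a ray, as slopes to the right and down, at radius r is drawn at 1 + k1 r^2 times it, then the intrinsics apply), "extrinsics" (4x4, takes a point from camera to world coordinates); the wrist camera has in their place "tool_from_camera" (4x4, takes a point from camera to tool coordinates, whose origin is the TCP and whose axes are the flange's). Camera axes: x right, y up, looking along -z (the intrinsics and any distortion apply to the point x, -y, -z); pixel columns grow to the right and rows downward; lengths in m; the calibration is good to about 2 mm. A picture is of the moment at which its call begins: read the wrist's pose just before it. get_calibration takes no time and is no camera call.
- hand_in(): hands the job in, once; it reports no verdict.
The state is a dict: "t": time; "joint_pos": joint angles; "qd": joint speeds; "joint_torque": joint torques, N m; "tool_pos": TCP position; "tool_rot": TCP orientation; "ft_force": force on the tool from outside, world axes, zero at the start; "moment": the same for the moment, N m; "width": finger opening in m.
Only numpy, scipy, OpenCV 4.12 (cv2) and the standard library are available. Lean on these libraries where they do the work, as an engineer would, in place of code of your own. Each camera call takes 0.05 s, during which the arm holds its last target. There are 200 camera calls.

TASK

Turn the small cast wheel in the stand until its valve stem points straight up, ready for the pump, by gently pushing one spoke after another with the fingertips; take hold of nothing. Do not push on the tyre, whose bead is still setting, do not spin the wheel, and leave the things on the table where they are.

Things in the scene. Friction and masses are not known exactly. Their poses are not given: they have to be found in the camera images.
- hub (a point): Centre of the wheel, on its axle, 165 mm above the table; fixed to the stand, does not turn with the wheel. x: level along the axle away from the robot (turned up to 0.3 rad about the vertical), y: level, to the left, in the wheel's mid-plane, z: up. The hub is 52 mm in diameter and reaches 24 mm (its collar 30 mm) either side of the mid-plane.
- stand: Grey steel wheel stand bolted to the table; origin on the table under the hub, axes as hub's. Base 170 (x) x 260 (y) x 12 mm. Front plate on the robot's side at x -45 to -40 mm, 240 mm wide, top edge 25 mm above the axle: the wheel can be reached only above it. It carries the wheel on a spindle from x -54 to +40 mm; nothing stands behind the wheel.
- valve (a point): Middle of the valve stem, 90 mm from the axle, 8 mm beyond the mid-plane (away from the robot); turns with the wheel. Its z axis points from the hub out through the valve. The stem, black rubber 12 mm thick with a brass end 8 mm thick, sticks 26 mm inward from the inside of the rim, half-way between two spokes.
- rim (a joint): Wheel angle (rad): 0 or any whole turn = valve straight up; grows clockwise as seen from the robot (top of the wheel goes to its right). Starts at 1.8 to 4.48, valve low. It turns freely either way round but stiffly (0.25 N m friction, 3 to 5 N at a spoke) and stays where it is left.
- wheel (a point): Centre of the cast aluminium wheel; turns with it, z axis towards the valve. Five straight spokes at 36, 108, 180, 252 and 324 degrees from the valve, each 14 mm wide, reaching 18 mm either side of the mid-plane, with open gaps between, from the hub to the rim. Inside of the rim 103 mm from the axle; rim 36 mm deep along the axle.
- tyre: Black tyre on the rim, 290 mm in diameter, 38 mm wide (19 mm either side of the mid-plane); origin at the wheel's centre, turns with it.
- bowl: Bystander, loose: white ceramic bowl, 100 mm wide, 50 mm tall; origin at the centre of its underside.
- spray: Bystander, loose: plain aluminium can, 56 mm in diameter, 150 mm tall; origin at the centre of its underside.
- jar: Bystander, loose: glass-type jar with steel lid, 64 mm in diameter, 75 mm tall; origin at the centre of its underside.
- mug: Bystander, loose: blue ceramic mug, 76 mm wide, 85 mm tall, handle at its +y; origin at the centre of its underside.
- spanner: Bystander, loose: steel spanner lying flat; origin at the centre of its underside (handle end to its -x).
- driver: Bystander, loose: screwdriver lying flat; origin at the centre of its underside (handle end to its -x).
- bearing: Bystander, loose: steel bearing ring lying flat, 44 mm wide, 12 mm tall; origin at the centre of its underside.

How it is judged:
By the outcome, as a careful person would: the job done as asked, in the order asked, and still so for the second after the job is handed in, with the robot touching nothing.
It also fails if it takes over 67 s, if anything falls off the work surface, if the arm or the gripper's body presses on something with over 40 N, if the wrist force passes 120 N, or if a joint passes its speed limit or range.

## Working session

There is one attempt and no reset: what is moved stays moved. The work goes in short steps, Python scripts to look and compute and a shell command to move; the robot and the scene stay as the last step left them, time stands still between calls to the robot, and variables do not carry over. Pictures are saved under pics/ and viewed, about 8 in all and at most 12, crops included, and the job is handed in when it is done.

```bash
mkdir -p pics; cat > h.py <<'E'
from rig import *
import numpy as np, cv2
from scipy.spatial.transform import Rotation as R
def proj(name,P):
    c=get_calibration(name);T=np.array(c["extrinsics"]);p=(np.atleast_2d(P)-T[:3,3])@T[:3,:3]
    s=np.c_[p[:,0]/-p[:,2],-p[:,1]/-p[:,2]];r2=(s**2).sum(1,keepdims=True);s=s*(1+c["k1"]*r2)
    return np.c_[c["fx"]*s[:,0]+c["cx"],c["fy"]*s[:,1]+c["cy"]]
def ray(name,uv):
    c=get_calibration(name);T=np.array(c["extrinsics"])
    d=(np.array(uv,float)-[c["cx"],c["cy"]])/[c["fx"],c["fy"]];s=d.copy()
    for _ in range(20): s=d/(1+c["k1"]*(s@s))
    v=T[:3,:3]@np.array([s[0],-s[1],-1]);return T[:3,3],v/np.linalg.norm(v)
E
python3 - <<'E'
from h import *
o=get_obs();print({k:np.round(v,3) for k,v in o.items()})
a=[]
for n in("side","top"):
    im=snapshot(n);cv2.imwrite(f"pics/{n}0.png",cv2.resize(im[:,:,::-1],(800,600),interpolation=cv2.INTER_CUBIC))
    c=get_calibration(n);print(n,{k:np.round(v,3).tolist() for k,v in c.items()})
print(get_calibration("wrist"))
E
```

```text
{'t': np.float64(0.0), 'joint_pos': array([ 1.216,  0.277, -0.028,  1.268, -0.   ,  1.467]), 'qd': array([-0.003, -0.   ,  0.001,  0.001, -0.001, -0.001]), 'joint_torque': array([ 1.0000e-03, -4.4551e+01,  2.9520e+01,  1.6000e-02,  0.0000e+00,
        0.0000e+00]), 'tool_pos': array([0.155, 0.605, 0.238]), 'tool_rot': array([-0.   ,  0.126,  0.992, -0.001]), 'ft_force': array([-0.093, -0.787,  0.377]), 'moment': array([-0.009,  0.034, -0.011]), 'width': np.float64(0.085)}
side {'fx': 440.077, 'fy': 440.077, 'cx': 257.823, 'cy': 187.189, 'k1': -0.151, 'extrinsics': [[0.739, 0.444, -0.506, -0.019], [-0.673, 0.492, -0.551, -0.667], [0.005, 0.749, 0.663, 0.992], [0.0, 0.0, 0.0, 1.0]]}
top {'fx': 391.727, 'fy': 391.727, 'cx': 250.496, 'cy': 193.054, 'k1': 0.045, 'extrinsics': [[0.029, 0.996, -0.086, 0.503], [-0.999, 0.027, -0.021, -0.009], [-0.018, 0.086, 0.996, 1.013], [0.0, 0.0, 0.0, 1.0]]}
{'fx': 331.7112445785784, 'fy': 331.7112445785784, 'cx': 259.04311960208, 'cy': 193.26925686040354, 'k1': -0.009862664458444487, 'tool_from_camera': array([[-4.40723513e-04,  9.63628565e-01,  2.67244823e-01,
         6.68649671e-02],
       [ 9.99999896e-01,  4.56809675e-04,  1.97802144e-06,
         1.09558677e-03],
       [-1.20173943e-04,  2.67244796e-01, -9.63628665e-01,
        -1.34300036e-01],
       [ 0.00000000e+00,  0.00000000e+00,  0.00000000e+00,
         1.00000000e+00]])}
```

View pics/side0.png

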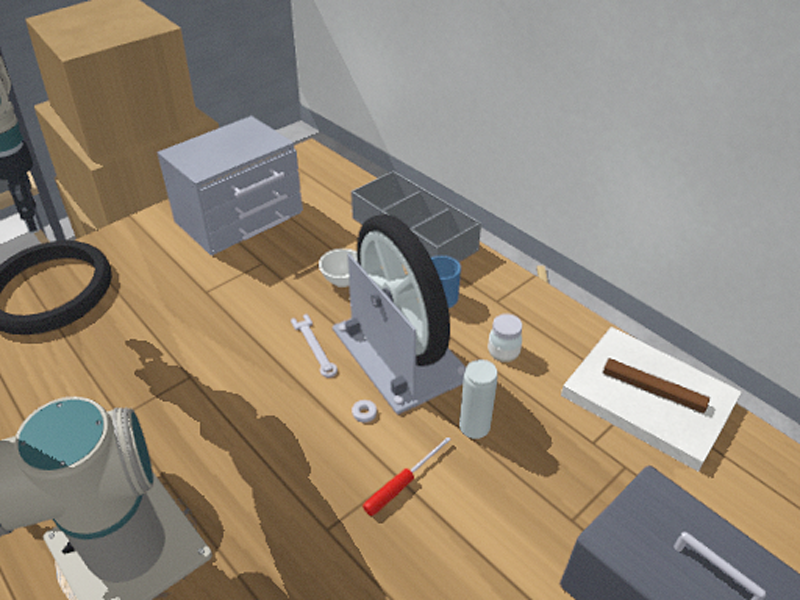

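View pics/top0.png

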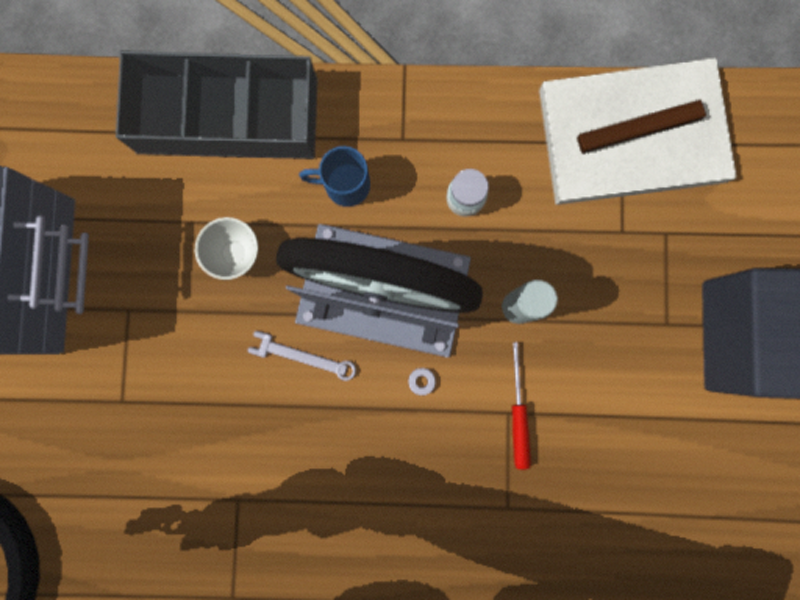

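The side view shows the wheel at about (400,290) and its front plate. In the top view, the base corners are near (318,226), (470,257), (453,356) and (296,322). The valve isn't identified yet.

```bash
python3 - <<'E'
from h import *
def pl(n,uv,z):
    o,d=ray(n,np.array(uv)*.64);return o+d*(z-o[2])/d[2]
P=np.array([pl("top",u,.012) for u in [(318,226),(470,257),(453,356),(296,322)]]);print(P.round(3),P.mean(0).round(3))
print([np.linalg.norm(P[i]-P[(i+1)%4]).round(3) for i in range(4)])
e=P[0]-P[1]+P[3]-P[2];print("yaw",np.arctan2(-e[0],e[1]))
im=cv2.imread("pics/side0.png");
a=snapshot("side")[:,:,::-1];b=snapshot("top")[:,:,::-1]
a=cv2.resize(a[130:250,215:300],(425,600),interpolation=cv2.INTER_CUBIC)
b=cv2.resize(b[145:205,170:320],(750,300),interpolation=cv2.INTER_CUBIC)
cv2.imwrite("pics/c1.png",a);cv2.imwrite("pics/c2.png",b)
E
```

```text
[[ 0.712  0.138  0.012]
 [ 0.666 -0.115  0.012]
 [ 0.503 -0.09   0.012]
 [ 0.551  0.168  0.012]] [0.608 0.025 0.012]
[np.float64(0.257), np.float64(0.165), np.float64(0.263), np.float64(0.163)]
yaw -0.18140558190373787
```

View pics/c1.png

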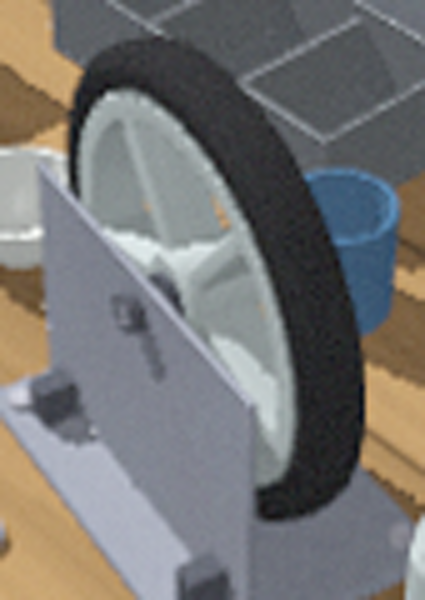

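```bash
cat >> h.py <<'E'
yaw=-.181;H=np.array([.608,.025,.165]);X=np.array([np.cos(yaw),np.sin(yaw),0]);Y=np.array([-np.sin(yaw),np.cos(yaw),0]);Z=np.array([0,0,1.])
W=np.c_[X,Y,Z]
def onwheel(n,uv,x):
    o,d=ray(n,uv);s=((H+X*x-o)@X)/(d@X);p=(o+s*d-H)@W
    return p.round(4),np.hypot(p[1],p[2]).round(4),np.degrees(np.arctan2(-p[1],p[2])).round(1)
E
python3 - <<'E'
from h import *
for uv in [(130,118),(122,115),(138,118),(150,180),(240,240),(215,255),(120,90),(295,430)]:
    print(uv,*onwheel("side",np.array(uv)/5+[215,130],-.018))
a=np.radians(np.arange(0,360,10))
# overlay circle check
im=snapshot("side")[:,:,::-1].copy();im=cv2.resize(im[130:250,215:300],(425,600),interpolation=cv2.INTER_CUBIC)
for r,x,c in((.103,-.018,(0,0,255)),(.145,0,(0,255,0))):
    for u in proj("side",[H+X*x+r*(np.cos(t)*Z-np.sin(t)*Y) for t in a]): cv2.circle(im,tuple(((u-[215,130])*5).astype(int)),2,c,-1)
pc=[H+X*-.045+y*Y+.025*Z for y in(-.12,.12)]+[H+X*-.018]
for u in proj("side",pc): cv2.circle(im,tuple(((u-[215,130])*5).astype(int)),3,(255,0,0),-1)
cv2.imwrite("pics/c3.png",np.hstack([im, np.zeros((600,5,3),np.uint8)]))
E
```

```text
(130, 118) [-0.018   0.0477  0.0961] 0.1073 -26.4
(122, 115) [-0.018   0.0566  0.0924] 0.1084 -31.5
(138, 118) [-0.018   0.0388  0.1018] 0.109 -20.9
(150, 180) [-0.018   0.027   0.0666] 0.0719 -22.1
(240, 240) [-0.018  -0.065   0.0896] 0.1107 35.9
(215, 255) [-0.018  -0.0408  0.0616] 0.0739 33.5
(120, 90) [-0.018   0.0581  0.1087] 0.1232 -28.1
(295, 430) [-0.018  -0.1214 -0.0016] 0.1214 90.7
```

View pics/c3.png

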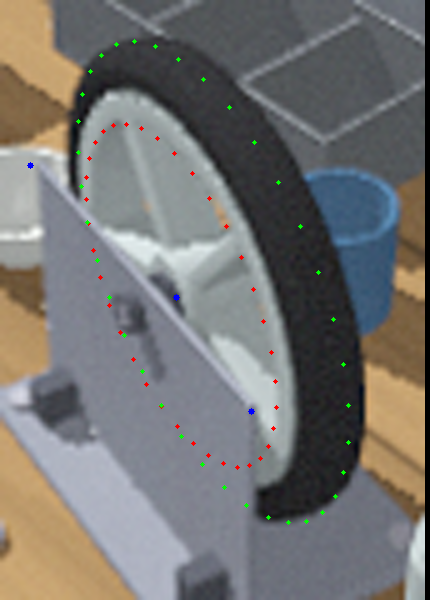

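View pics/c2.png

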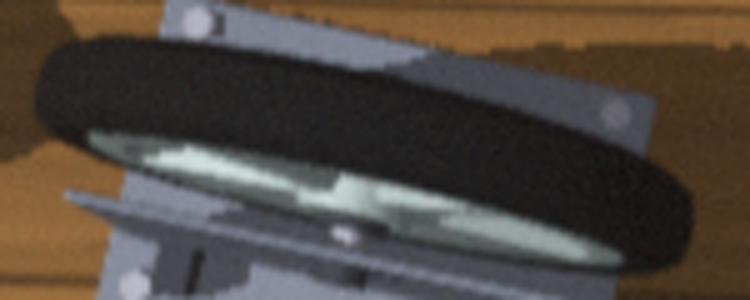

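The overlay agrees with the given sizes to about 3 mm: hub near (0.608, 0.025, 0.165), yaw −0.18. The two upper spokes are at roughly −28° and +40°, so the valve is near 150° or 222°. A steep wrist view from above the plate should settle which.

```bash
cat >> h.py <<'E'
def RT(o=None):
    o=o or get_obs();q=o["tool_rot"];return R.from_quat(np.r_[q[1:],q[0]]).as_matrix(),np.array(o["tool_pos"])
def go(p,zdir=None,ydir=None):
    "shift in present tool axes to world p; and rotation vector (deg, tool axes)"
    M,t=RT();print("shift mm",(M.T@(p-t)*1000).round(1))
    if zdir is not None:
        N=np.c_[np.cross(ydir,zdir),ydir,zdir];print("rot deg",np.degrees(R.from_matrix(M.T@N).as_rotvec()).round(1))
E
python3 - <<'E'
from h import *
M,t=RT();print(M.round(2));
go(H-.05*X+.196*Z,-Z,Y)
E
```

```text
[[-0.97  0.25 -0.  ]
 [ 0.25  0.97 -0.  ]
 [ 0.   -0.   -1.  ]]
shift mm [-532.7 -452.6 -121.8]
rot deg [-0.1 -0.  -4.1]
```

```bash
python3 -m handwheel '[{"z":-0.06},{"z":-0.06},{"x":-0.033,"y":-0.028,"rz":-0.5},{"x":-0.033,"y":-0.028,"rz":-0.5},{"x":-0.033,"y":-0.028,"rz":-0.5},{"x":-0.033,"y":-0.028,"rz":-0.5},{"x":-0.033,"y":-0.028,"rz":-0.5},{"x":-0.033,"y":-0.028,"rz":-0.5},{"x":-0.033,"y":-0.028,"rz":-0.5},{"x":-0.033,"y":-0.028,"rz":-0.5},{"x":-0.033,"y":-0.028},{"x":-0.033,"y":-0.028},{"x":-0.033,"y":-0.028},{"x":-0.033,"y":-0.028},{"x":-0.033,"y":-0.028},{"x":-0.033,"y":-0.028},{"x":-0.033,"y":-0.028},{"x":-0.033,"y":-0.028}]' 1 20; python3 - <<'E'
from h import *
go(H-.05*X+.196*Z,-Z,Y)
E
```

```text
shift mm [-532.7 -452.6 -121.8]
rot deg [-0.1 -0.  -4.1]invalid input
```

```bash
python3 -m handwheel '[{"x":0,"y":0,"z":-0.06,"rx":0,"ry":0,"rz":0}]' 1 30; python3 -m handwheel '[{"z":-0.06}]'
```

```text
t: 0.38
tool_pos: [0.154, 0.6004, 0.2921]
tool_rot: [-0.002, 0.126, 0.992, -0.008]
ft_force: [0.3, 0.8, 1.5]
width: 0.07invalid input
```

```bash
python3 -m handwheel '[{"x":0,"y":0,"z":-0.06,"rx":0,"ry":0,"rz":0},{"x":-0.033,"y":-0.028,"z":0,"rx":0,"ry":0,"rz":-0.5},{"x":-0.033,"y":-0.028,"z":0,"rx":0,"ry":0,"rz":-0.5},{"x":-0.033,"y":-0.028,"z":0,"rx":0,"ry":0,"rz":-0.5},{"x":-0.033,"y":-0.028,"z":0,"rx":0,"ry":0,"rz":-0.5},{"x":-0.033,"y":-0.028,"z":0,"rx":0,"ry":0,"rz":-0.5},{"x":-0.033,"y":-0.028,"z":0,"rx":0,"ry":0,"rz":-0.5},{"x":-0.033,"y":-0.028,"z":0,"rx":0,"ry":0,"rz":-0.5},{"x":-0.033,"y":-0.028,"z":0,"rx":0,"ry":0,"rz":-0.5},{"x":-0.033,"y":-0.028,"z":0,"rx":0,"ry":0,"rz":0},{"x":-0.033,"y":-0.028,"z":0,"rx":0,"ry":0,"rz":0},{"x":-0.033,"y":-0.028,"z":0,"rx":0,"ry":0,"rz":0},{"x":-0.033,"y":-0.028,"z":0,"rx":0,"ry":0,"rz":0},{"x":-0.033,"y":-0.028,"z":0,"rx":0,"ry":0,"rz":0},{"x":-0.033,"y":-0.028,"z":0,"rx":0,"ry":0,"rz":0},{"x":-0.033,"y":-0.028,"z":0,"rx":0,"ry":0,"rz":0},{"x":-0.033,"y":-0.028,"z":0,"rx":0,"ry":0,"rz":0}]' 1 30; python3 - <<'E'
from h import *
go(H-.05*X+.196*Z,-Z,Y)
cv2.imwrite("pics/w1.png",cv2.resize(snapshot("wrist")[:,:,::-1],(768,576),interpolation=cv2.INTER_CUBIC))
print(get_obs()["tool_pos"])
E
```

```text
t: 2.5
tool_pos: [0.5839, 0.0596, 0.3592]
tool_rot: [-0.0, 0.091, 0.996, 0.0]
ft_force: [0.1, 1.3, 0.6]
width: 0.0001
shift mm [ 20.  -29.7  -1.8]
rot deg [ 0.  -0.  -0.1]
[0.58733618 0.05565513 0.3583967 ]
```

View pics/w1.png

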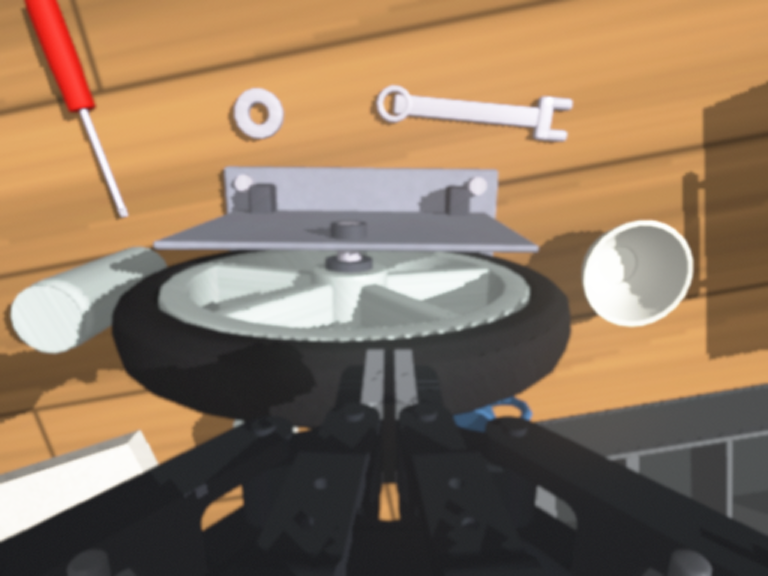

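The wrist view from above shows the hub at (348,290), the plate edge at row 245, one spoke going down-right to (450,325), and the spray can and bowl at the sides. No valve is obvious, so I'll enlarge with candidate positions marked.

```bash
cat >> h.py <<'E'
def wproj(P,o=None):
    M,t=RT(o);c=get_calibration("wrist");T=np.array(c["tool_from_camera"])
    p=((np.atleast_2d(P)-t)@M-T[:3,3])@T[:3,:3]
    s=np.c_[p[:,0]/-p[:,2],-p[:,1]/-p[:,2]];s=s*(1+c["k1"]*(s**2).sum(1,keepdims=True))
    return s*c["fx"]+[c["cx"],c["cy"]]
def wp(x,r,deg): a=np.radians(deg);return H+X*x+r*(np.cos(a)*Z-np.sin(a)*Y)
E
cat > v.py <<'E'
from h import *
import sys
o=get_obs();im=snapshot("wrist")[:,:,::-1]
x0,y0,x1,y1=map(int,sys.argv[2:6]);th=float(sys.argv[6]);k=min(790/(x1-x0),295/(y1-y0))
g=cv2.convertScaleAbs(im[y0:y1,x0:x1],alpha=1.4,beta=-60)
g=cv2.resize(g,None,fx=k,fy=k,interpolation=cv2.INTER_CUBIC);h=g.copy()
L=lambda a,b,c:cv2.line(h,*[tuple(((u-[x0,y0])*k).astype(int).tolist()) for u in wproj([a,b],o)],c,1)
for i in range(5):
    a=th+36+72*i;L(wp(-.018,.026,a),wp(-.018,.103,a),(0,0,255));L(wp(.018,.026,a),wp(.018,.103,a),(255,0,255))
    L(wp(.008,.077,a-36),wp(.008,.103,a-36),(0,255,0) if i==0 else (255,255,0))
for d in range(0,360,10): L(wp(-.018,.103,d),wp(-.018,.103,d+10),(0,128,255))
cv2.imwrite(sys.argv[1],np.vstack([g,h]))
E
python3 v.py pics/w2.png 80 140 380 240 150
```

```text
(no output)
```

View pics/w2.png

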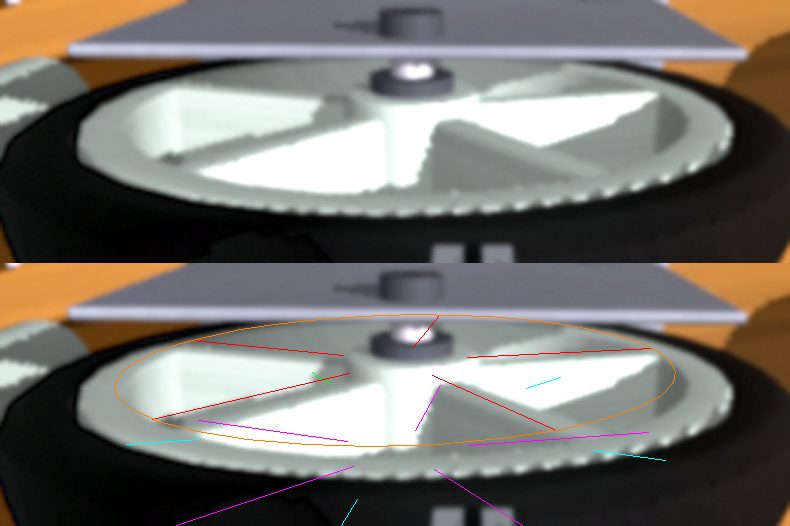

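The model lines fit. The front edges of the spokes lie at about −33° and +39°. The dark stub at (335,105) is where a valve at ~148° would show, and there is nothing at the other candidate (545,120). So θ ≈ 148°, and I'll turn counter-clockwise in two pushes. First I back off and tilt the tool.

```bash
cat >> h.py <<'E'
zt=np.cos(np.pi/6)*X-.5*Z
def tgt(x,y,z): go(H+W@np.array([x,y,z]),zt,Y)
def st():
    M,t=RT();o=get_obs();p=(t-H)@W;print("t",round(float(o["t"]),2),"hub-rel mm",(p*1000).round(1),"ang",np.degrees(np.arctan2(-p[1],p[2])).round(1),"F(hub)",(np.array(o["ft_force"])@W).round(1),"tilt",np.degrees(np.arcsin(-M[2,2])).round(1),"q",np.round(o["joint_pos"],2))
E
python3 -m handwheel '[{"x":0.05,"y":-0.04,"z":0,"rx":0,"ry":0,"rz":0},{"x":0.05,"y":-0.04,"z":0,"rx":0,"ry":0,"rz":0},{"x":0,"y":0,"z":0,"rx":0,"ry":-10,"rz":0},{"x":0,"y":0,"z":0,"rx":0,"ry":-10,"rz":0},{"x":0,"y":0,"z":0,"rx":0,"ry":-10,"rz":0},{"x":0,"y":0,"z":0,"rx":0,"ry":0,"rz":0}]'; python3 -c "
from h import *
st();tgt(-.12,-.066,.031)"
```

```text
t: 3.35
tool_pos: [0.4676, 0.003, 0.3547]
tool_rot: [0.254, 0.087, 0.963, -0.023]
ft_force: [-0.3, 0.6, -0.5]
width: -0.0
t 3.35 hub-rel mm [-134.2  -46.9  189.7] ang 13.9 F(hub) [-0.4  0.5 -0.5] tilt 60.4 q [-0.11 -0.4  -0.52  0.93 -0.03  0.06]
shift mm [ 66.  -19.1 145. ]
rot deg [  0.  -30.4   0. ]
```

```bash
python3 -m handwheel '[{"x":0,"y":0,"z":0,"rx":0,"ry":-10,"rz":0},{"x":0,"y":0,"z":0,"rx":0,"ry":-10,"rz":0},{"x":0,"y":0,"z":0,"rx":0,"ry":-10,"rz":0},{"x":0,"y":0,"z":0,"rx":0,"ry":0,"rz":0}]'; python3 -c "
from h import *
st();tgt(-.10,-.066,.031)"
```

```text
t: 3.85
tool_pos: [0.4689, 0.0025, 0.3486]
tool_rot: [0.49, 0.078, 0.867, -0.045]
ft_force: [-1.7, 0.2, -1.6]
width: -0.0001
t 3.85 hub-rel mm [-132.8  -47.2  183.6] ang 14.4 F(hub) [-1.7 -0.1 -1.6] tilt 31.0 q [-0.08 -0.67 -0.93  0.28 -0.09  0.05]
shift mm [113.9 -18.6 106.7]
rot deg [-0.  -1.   0.1]
```

```bash
python3 -m handwheel '[{"x":0.028,"y":-0.005,"z":0.027,"rx":0,"ry":0,"rz":0},{"x":0.028,"y":-0.005,"z":0.027,"rx":0,"ry":0,"rz":0},{"x":0.028,"y":-0.005,"z":0.027,"rx":0,"ry":0,"rz":0},{"x":0.029,"y":-0.004,"z":0.026,"rx":0,"ry":0,"rz":0},{"x":0,"y":0,"z":0,"rx":0,"ry":0,"rz":0},{"x":0,"y":0,"z":0,"rx":0,"ry":0,"rz":0}]'; python3 v.py pics/w3.png 60 60 460 280 148; python3 -c "
from h import *
st();tgt(-.014,-.067,.031)"
```

```text
t: 4.6
tool_pos: [0.5254, -0.0224, 0.2297]
tool_rot: [0.488, 0.08, 0.868, -0.046]
ft_force: [0.3, -0.5, 0.1]
width: 0.0001
t 4.65 hub-rel mm [-73.5 -61.5  64.7] ang 43.5 F(hub) [-0.5  1.  -0.4] tilt 31.3 q [-0.15 -0.34 -1.07 -0.19 -0.03  0.02]
shift mm [-2.1 -5.2 68.4]
rot deg [-0.2 -1.3 -0. ]
```

View pics/w3.png

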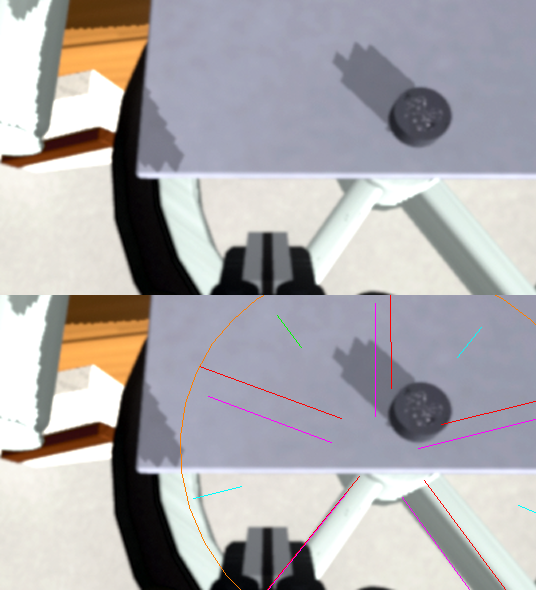

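The spokes line up with the overlay to within a few millimetres, and the fingertips at (267,270) are in the gap to the right of the near spoke. Joint 3 is near its limit, but moving forward relieves it, so I'll slide in along the tool axis.

```bash
python3 -m handwheel '[{"x":-0.001,"y":-0.003,"z":0.012,"rx":0,"ry":0,"rz":0},{"x":-0.001,"y":-0.002,"z":0.012,"rx":0,"ry":0,"rz":0},{"x":0,"y":0,"z":0.012,"rx":0,"ry":0,"rz":0},{"x":0,"y":0,"z":0.012,"rx":0,"ry":0,"rz":0},{"x":0,"y":0,"z":0,"rx":0,"ry":0,"rz":0}]'; python3 -c "
from h import *
st();tgt(-.014,-.067,.031)"
```

```text
t: 5.28
tool_pos: [0.5636, -0.0347, 0.2051]
tool_rot: [0.488, 0.08, 0.868, -0.046]
ft_force: [-0.8, 0.6, 0.2]
width: 0.0003
t 5.28 hub-rel mm [-32.9 -66.7  40.1] ang 59.0 F(hub) [-0.9  0.4  0.2] tilt 31.3 q [-0.17 -0.18 -1.04 -0.32 -0.02  0.01]
shift mm [-2.  -0.2 20.9]
rot deg [-0.2 -1.3 -0. ]
```

```bash
python3 -m handwheel '[{"x":0,"y":0,"z":0.007,"rx":0,"ry":0,"rz":0},{"x":0,"y":0,"z":0.007,"rx":0,"ry":0,"rz":0},{"x":-0.001,"y":0,"z":0.006,"rx":0,"ry":0,"rz":0},{"x":0,"y":0,"z":0,"rx":0,"ry":0,"rz":0}]'; cat >> h.py <<'E'
def arc(a0,a1,step,r=.073):
    M,t=RT();a=np.radians(np.r_[np.arange(a0,a1,-step),a1]);p=np.c_[-r*np.sin(a),r*np.cos(a)];d=np.diff(p,axis=0)*1000
    for e,q in zip(d,a[1:]): print(round(np.degrees(q)),(M.T@W@np.r_[0,e]).round(1))
E
python3 -c "
from h import *
st();arc(65,-20,4.25)"
```

```text
t: 5.78
tool_pos: [0.58, -0.038, 0.1932]
tool_rot: [0.487, 0.08, 0.869, -0.046]
ft_force: [-0.3, 0.3, -0.4]
width: 0.0004
t 5.78 hub-rel mm [-16.2 -67.   28.2] ang 67.2 F(hub) [-0.4  0.3 -0.4] tilt 31.5 q [-0.17 -0.11 -1.03 -0.37 -0.01  0.01]
61 [-4.1  2.5 -2.5]
56 [-3.9  2.8 -2.4]
52 [-3.8  3.1 -2.3]
48 [-3.5  3.5 -2.2]
44 [-3.3  3.8 -2. ]
40 [-3.1  4.  -1.9]
35 [-2.8  4.3 -1.7]
31 [-2.5  4.5 -1.6]
27 [-2.2  4.7 -1.4]
22 [-1.9  4.9 -1.2]
18 [-1.6  5.1 -1. ]
14 [-1.3  5.2 -0.8]
10 [-0.9  5.3 -0.6]
6 [-0.6  5.4 -0.4]
1 [-0.3  5.4 -0.2]
-3 [0.1 5.4 0. ]
-7 [0.4 5.4 0.2]
-12 [0.8 5.3 0.4]
-16 [1.1 5.3 0.6]
-20 [1.4 5.2 0.8]
```

```bash
python3 -m handwheel '[{"x":-0.0046,"y":0.0025,"z":-0.0016,"rx":0,"ry":0,"rz":0},{"x":-0.0044,"y":0.0028,"z":-0.0015,"rx":0,"ry":0,"rz":0},{"x":-0.0043,"y":0.0031,"z":-0.0014,"rx":0,"ry":0,"rz":0},{"x":-0.004,"y":0.0035,"z":-0.0013,"rx":0,"ry":0,"rz":0},{"x":-0.0033,"y":0.0038,"z":-0.002,"rx":0,"ry":0,"rz":0},{"x":-0.0031,"y":0.004,"z":-0.0019,"rx":0,"ry":0,"rz":0},{"x":-0.0028,"y":0.0043,"z":-0.0017,"rx":0,"ry":0,"rz":0},{"x":-0.0025,"y":0.0045,"z":-0.0016,"rx":0,"ry":0,"rz":0}]';python3 -c "
from h import *
st()"
```

```text
t: 6.78
tool_pos: [0.5885, -0.0103, 0.2245]
tool_rot: [0.486, 0.08, 0.869, -0.046]
ft_force: [-2.1, -3.5, -2.6]
width: -0.0003
t 6.78 hub-rel mm [-12.8 -38.2  59.5] ang 32.7 F(hub) [-1.4 -3.8 -2.6] tilt 31.5 q [-0.09 -0.16 -0.97 -0.26 -0.09  0.05]
```

Steady contact at about 4.5 N, as expected for the stated friction. Continuing the arc.

```bash
python3 -m handwheel '[{"x":-0.0022,"y":0.0047,"z":-0.0014,"rx":0,"ry":0,"rz":0},{"x":-0.0019,"y":0.0049,"z":-0.0012,"rx":0,"ry":0,"rz":0},{"x":-0.0016,"y":0.0051,"z":-0.001,"rx":0,"ry":0,"rz":0},{"x":-0.0013,"y":0.0052,"z":-0.0008,"rx":0,"ry":0,"rz":0},{"x":-0.0009,"y":0.0053,"z":-0.0006,"rx":0,"ry":0,"rz":0},{"x":-0.0006,"y":0.0054,"z":-0.0004,"rx":0,"ry":0,"rz":0},{"x":-0.0003,"y":0.0054,"z":-0.0002,"rx":0,"ry":0,"rz":0},{"x":0.0001,"y":0.0054,"z":0,"rx":0,"ry":0,"rz":0},{"x":0.0004,"y":0.0054,"z":0.0002,"rx":0,"ry":0,"rz":0},{"x":0.0008,"y":0.0053,"z":0.0004,"rx":0,"ry":0,"rz":0},{"x":0.0011,"y":0.0053,"z":0.0006,"rx":0,"ry":0,"rz":0},{"x":0.0014,"y":0.0052,"z":0.0008,"rx":0,"ry":0,"rz":0},{"x":0,"y":0,"z":0,"rx":0,"ry":0,"rz":0}]';python3 -c "
from h import *
st()"
```

```text
t: 8.4
tool_pos: [0.6004, 0.0524, 0.2311]
tool_rot: [0.487, 0.079, 0.869, -0.045]
ft_force: [-0.0, 0.3, 1.1]
width: 0.0
t 8.4 hub-rel mm [-12.4  25.6  66.1] ang -21.2 F(hub) [-0.1  0.3  1.1] tilt 31.4 q [ 0.09 -0.13 -0.92 -0.23 -0.23  0.14]
```

```bash
python3 -m handwheel '[{"x":0,"y":-0.003,"z":-0.004,"rx":0,"ry":0,"rz":0},{"x":0,"y":-0.002,"z":-0.015,"rx":0,"ry":0,"rz":0},{"x":0,"y":0,"z":-0.025,"rx":0,"ry":0,"rz":0},{"x":0,"y":0,"z":-0.025,"rx":0,"ry":0,"rz":0},{"x":0,"y":-0.03,"z":0,"rx":0,"ry":0,"rz":0},{"x":0,"y":-0.04,"z":0,"rx":0,"ry":0,"rz":0},{"x":0,"y":0,"z":0,"rx":0,"ry":0,"rz":0}]';python3 v.py pics/w4.png 90 40 490 340 68; python3 -c "
from h import *
st();tgt(-.014,-.067,.031)"
```

```text
t: 9.28
tool_pos: [0.5276, -0.0139, 0.2676]
tool_rot: [0.487, 0.082, 0.868, -0.047]
ft_force: [0.6, 1.6, -0.9]
width: -0.0001
t 9.32 hub-rel mm [-71.9 -51.5 102.5] ang 26.7 F(hub) [ 0.4  0.6 -0.4] tilt 31.4 q [-0.11 -0.4  -1.   -0.05 -0.06  0.04]
shift mm [ 30.8 -15.1  86.8]
rot deg [-0.3 -1.4 -0.1]
```

View pics/w4.png

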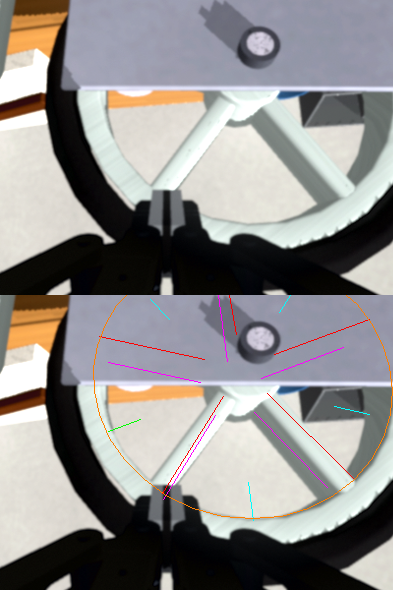

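The wrist picture shows the spokes at about 32° and −40°, matching the overlay. The gap where a 68° valve should be (125,130) is empty, as are the two upper gaps. So the valve was at ~220°, hidden behind a spoke in the first view, and is now near 140°. Two more pushes the same way remain.

```bash
python3 -m handwheel '[{"x":0.015,"y":-0.006,"z":0.01,"rx":0,"ry":0,"rz":0},{"x":0.012,"y":-0.006,"z":0.01,"rx":0,"ry":0,"rz":0},{"x":0,"y":0,"z":0.014,"rx":0,"ry":0,"rz":0},{"x":0,"y":0,"z":0.014,"rx":0,"ry":0,"rz":0},{"x":0,"y":0,"z":0.012,"rx":0,"ry":0,"rz":0},{"x":0,"y":0,"z":0,"rx":0,"ry":0,"rz":0}]'; python3 -c "
from h import *
st();tgt(-.012,-.063,.036)"
```

```text
t: 10.07
tool_pos: [0.563, -0.029, 0.2121]
tool_rot: [0.486, 0.079, 0.869, -0.045]
ft_force: [-0.2, 0.1, 0.1]
width: 0.0001
t 10.07 hub-rel mm [-34.5 -61.2  47.1] ang 52.4 F(hub) [-0.2  0.1  0.1] tilt 31.5 q [-0.15 -0.2  -1.03 -0.28 -0.03  0.01]
shift mm [-2.3 -1.7 25. ]
rot deg [-0.1 -1.5  0. ]
```

Sliding in, then sweeping from 60° to −19° (same arc table).

```bash
python3 -m handwheel '[{"x":-0.001,"y":-0.002,"z":0.009,"rx":0,"ry":0,"rz":0},{"x":-0.001,"y":0,"z":0.009,"rx":0,"ry":0,"rz":0},{"x":0,"y":0,"z":0.007,"rx":0,"ry":0,"rz":0},{"x":0,"y":0,"z":0,"rx":0,"ry":0,"rz":0},{"x":-0.0039,"y":0.0028,"z":-0.0024,"rx":0,"ry":0,"rz":0},{"x":-0.0038,"y":0.0031,"z":-0.0023,"rx":0,"ry":0,"rz":0},{"x":-0.0035,"y":0.0035,"z":-0.0022,"rx":0,"ry":0,"rz":0},{"x":-0.0033,"y":0.0038,"z":-0.002,"rx":0,"ry":0,"rz":0},{"x":-0.0031,"y":0.004,"z":-0.0019,"rx":0,"ry":0,"rz":0},{"x":-0.0028,"y":0.0043,"z":-0.0017,"rx":0,"ry":0,"rz":0},{"x":-0.0025,"y":0.0045,"z":-0.0016,"rx":0,"ry":0,"rz":0},{"x":-0.0022,"y":0.0047,"z":-0.0014,"rx":0,"ry":0,"rz":0}]';python3 -c "
from h import *
st()"
```

```text
t: 11.58
tool_pos: [0.5898, -0.0061, 0.2312]
tool_rot: [0.487, 0.08, 0.869, -0.046]
ft_force: [-1.1, -3.1, -2.6]
width: -0.0002
t 11.57 hub-rel mm [-12.3 -33.9  66.2] ang 27.1 F(hub) [-0.5 -3.3 -2.6] tilt 31.4 q [-0.07 -0.17 -0.96 -0.24 -0.1   0.06]
```

```bash
python3 -m handwheel '[{"x":-0.0018,"y":0.0049,"z":-0.0011,"rx":0,"ry":0,"rz":0},{"x":-0.0014,"y":0.0051,"z":-0.0009,"rx":0,"ry":0,"rz":0},{"x":-0.0009,"y":0.0052,"z":-0.0006,"rx":0,"ry":0,"rz":0},{"x":-0.0006,"y":0.0053,"z":-0.0004,"rx":0,"ry":0,"rz":0},{"x":-0.0003,"y":0.0054,"z":-0.0002,"rx":0,"ry":0,"rz":0},{"x":0,"y":0.0054,"z":0,"rx":0,"ry":0,"rz":0},{"x":0.0002,"y":0.0054,"z":0,"rx":0,"ry":0,"rz":0},{"x":0.0004,"y":0.0054,"z":0.0002,"rx":0,"ry":0,"rz":0},{"x":0.0008,"y":0.0053,"z":0.0004,"rx":0,"ry":0,"rz":0},{"x":0.0011,"y":0.0053,"z":0.0006,"rx":0,"ry":0,"rz":0},{"x":0.0014,"y":0.0052,"z":0.0008,"rx":0,"ry":0,"rz":0},{"x":0,"y":0,"z":0,"rx":0,"ry":0,"rz":0},{"x":0,"y":-0.003,"z":-0.004,"rx":0,"ry":0,"rz":0},{"x":0,"y":-0.002,"z":-0.015,"rx":0,"ry":0,"rz":0},{"x":0,"y":0,"z":-0.025,"rx":0,"ry":0,"rz":0},{"x":0,"y":0,"z":-0.025,"rx":0,"ry":0,"rz":0},{"x":0,"y":-0.03,"z":0,"rx":0,"ry":0,"rz":0},{"x":0,"y":-0.04,"z":0,"rx":0,"ry":0,"rz":0},{"x":0,"y":0,"z":0,"rx":0,"ry":0,"rz":0}]';python3 v.py pics/w5.png 90 40 490 340 68; python3 -c "
from h import *
st();tgt(-.035,-.062,.049)"
```

```text
t: 13.95
tool_pos: [0.5276, -0.0143, 0.269]
tool_rot: [0.487, 0.082, 0.868, -0.047]
ft_force: [0.5, 0.0, -0.6]
width: -0.0002
t 14.0 hub-rel mm [-71.9 -51.9 104. ] ang 26.5 F(hub) [-0.4 -0.6 -0.1] tilt 31.4 q [-0.11 -0.4  -1.   -0.05 -0.06  0.04]
shift mm [27.7 -9.8 60.2]
rot deg [-0.3 -1.4 -0.1]
```

View pics/w5.png

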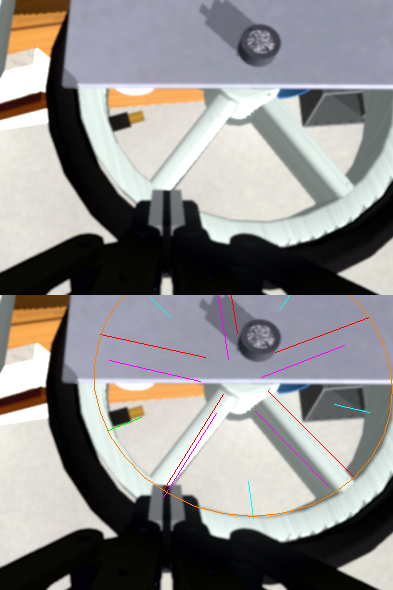

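The valve is now visible: black stem with brass end at (125,120), right where θ ≈ 70° predicts. For the last push I'll keep the fingertips shallower, since the valve is 8 mm beyond the mid-plane, and stop short to measure.

```bash
python3 -m handwheel '[{"x":0.015,"y":-0.005,"z":0.01,"rx":0,"ry":0,"rz":0},{"x":0.012,"y":-0.004,"z":0.01,"rx":0,"ry":0,"rz":0},{"x":0,"y":0,"z":0.014,"rx":0,"ry":0,"rz":0},{"x":0,"y":0,"z":0.014,"rx":0,"ry":0,"rz":0},{"x":0,"y":0,"z":0.012,"rx":0,"ry":0,"rz":0},{"x":0,"y":0,"z":0,"rx":0,"ry":0,"rz":0},{"x":0,"y":0,"z":0,"rx":0,"ry":0,"rz":0}]'; python3 -c "
from h import *
st();tgt(-.018,-.06,.038)"
```

```text
t: 14.88
tool_pos: [0.5629, -0.0269, 0.214]
tool_rot: [0.487, 0.08, 0.869, -0.045]
ft_force: [-0.1, 0.1, 1.2]
width: -0.0001
t 14.88 hub-rel mm [-35.  -59.2  49. ] ang 50.4 F(hub) [-0.1  0.   1.2] tilt 31.5 q [-0.15 -0.2  -1.03 -0.28 -0.03  0.02]
shift mm [ 0.5 -0.8 20.2]
rot deg [-0.2 -1.5  0. ]
```

```bash
python3 -m handwheel '[{"x":0,"y":-0.001,"z":0.007,"rx":0,"ry":0,"rz":0},{"x":0,"y":0,"z":0.007,"rx":0,"ry":0,"rz":0},{"x":0,"y":0,"z":0.006,"rx":0,"ry":0,"rz":0},{"x":0,"y":0,"z":0,"rx":0,"ry":0,"rz":0},{"x":-0.0039,"y":0.0028,"z":-0.0024,"rx":0,"ry":0,"rz":0},{"x":-0.0038,"y":0.0031,"z":-0.0023,"rx":0,"ry":0,"rz":0},{"x":-0.0035,"y":0.0035,"z":-0.0022,"rx":0,"ry":0,"rz":0},{"x":-0.0033,"y":0.0038,"z":-0.002,"rx":0,"ry":0,"rz":0},{"x":-0.0031,"y":0.004,"z":-0.0019,"rx":0,"ry":0,"rz":0},{"x":-0.0028,"y":0.0043,"z":-0.0017,"rx":0,"ry":0,"rz":0},{"x":-0.0025,"y":0.0045,"z":-0.0016,"rx":0,"ry":0,"rz":0},{"x":-0.0022,"y":0.0047,"z":-0.0014,"rx":0,"ry":0,"rz":0}]';python3 -c "
from h import *
st()"
```

```text
t: 16.38
tool_pos: [0.5854, -0.0016, 0.2336]
tool_rot: [0.487, 0.08, 0.869, -0.046]
ft_force: [-2.3, -2.3, -2.8]
width: 0.0004
t 16.38 hub-rel mm [-17.5 -30.2  68.6] ang 23.8 F(hub) [-1.8 -2.7 -2.8] tilt 31.4 q [-0.06 -0.19 -0.96 -0.23 -0.11  0.06]
```

```bash
python3 -m handwheel '[{"x":-0.0018,"y":0.0049,"z":-0.0011,"rx":0,"ry":0,"rz":0},{"x":-0.0014,"y":0.0051,"z":-0.0009,"rx":0,"ry":0,"rz":0},{"x":-0.0009,"y":0.0052,"z":-0.0006,"rx":0,"ry":0,"rz":0},{"x":-0.0006,"y":0.0053,"z":-0.0004,"rx":0,"ry":0,"rz":0},{"x":-0.0003,"y":0.0054,"z":-0.0002,"rx":0,"ry":0,"rz":0},{"x":0,"y":0.0054,"z":0,"rx":0,"ry":0,"rz":0},{"x":0.0002,"y":0.0054,"z":0,"rx":0,"ry":0,"rz":0},{"x":0.0004,"y":0.0054,"z":0.0002,"rx":0,"ry":0,"rz":0},{"x":0.0004,"y":0.003,"z":0.0002,"rx":0,"ry":0,"rz":0},{"x":0,"y":0,"z":0,"rx":0,"ry":0,"rz":0},{"x":0,"y":-0.003,"z":-0.004,"rx":0,"ry":0,"rz":0},{"x":0,"y":-0.001,"z":-0.015,"rx":0,"ry":0,"rz":0},{"x":0,"y":0,"z":-0.025,"rx":0,"ry":0,"rz":0},{"x":0,"y":0,"z":-0.025,"rx":0,"ry":0,"rz":0},{"x":0,"y":-0.04,"z":-0.01,"rx":0,"ry":0,"rz":0},{"x":0,"y":-0.05,"z":0,"rx":0,"ry":0,"rz":0},{"x":0,"y":0,"z":0,"rx":0,"ry":0,"rz":0},{"x":0,"y":0,"z":0,"rx":0,"ry":0,"rz":0}]'
cat > m.py <<'E'
from h import *
import sys
o=get_obs();im=snapshot("wrist")[:,:,::-1];cv2.imwrite(sys.argv[1],im);st()
h=im.copy()
for d in range(0,360,4): cv2.circle(h,tuple(wproj(wp(-.018,.103,d),o)[0].astype(int)),1,(0,128,255),-1)
cv2.circle(h,tuple(wproj(H-.054*X,o)[0].astype(int)),2,(0,0,255),-1)
cv2.line(h,*[tuple(u.astype(int).tolist()) for u in wproj([wp(.008,.077,0),wp(.008,.103,0)],o)],(0,255,0),1)
cv2.imwrite("pics/t.png",h)
hs=cv2.cvtColor(im,cv2.COLOR_BGR2HSV)
m=cv2.resize(h[60:360,60:460],(800,600),interpolation=cv2.INTER_CUBIC);cv2.imwrite(sys.argv[2],m)
E
python3 m.py pics/raw6.png pics/w6.png
```

```text
t: 18.62
tool_pos: [0.5097, -0.0375, 0.2799]
tool_rot: [0.487, 0.08, 0.868, -0.046]
ft_force: [-0.6, 0.1, 0.1]
width: -0.0002
t 18.68 hub-rel mm [-85.5 -78.2 114.6] ang 34.3 F(hub) [-1.  -0.5 -0.3] tilt 31.4 q [-0.21 -0.48 -1.01  0.02  0.02 -0.02]
```

View pics/w6.png

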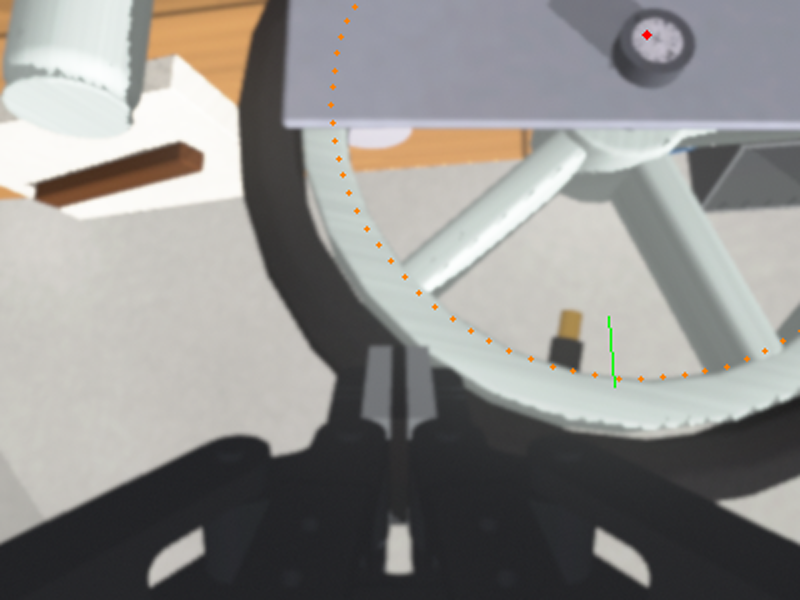

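The valve (brass tip at (570,312), stem base about (562,366)) sits to the right of the vertical marker, and the spindle end shows a ~3 mm hub offset. I'll measure numerically, correcting the hub from the spindle end.

```bash
cat >> h.py <<'E'
def wray(uv,x,o=None):
    M,t=RT(o);c=get_calibration("wrist");T=np.array(c["tool_from_camera"])
    d=(np.array(uv,float)-[c["cx"],c["cy"]])/c["fx"];s=d.copy()
    for _ in range(10): s=d/(1+c["k1"]*(s@s))
    O=M@T[:3,3]+t;v=M@T[:3,:3]@np.array([s[0],-s[1],-1]);return ((O+v*((H+X*x-O)@X)/(v@X))-H)@W*1000
def meas(f,x0,y0,x1,y1):
    im=cv2.imread(f);hs=cv2.cvtColor(im,cv2.COLOR_BGR2HSV);m=cv2.inRange(hs,(12,90,60),(32,255,255))
    q=np.zeros_like(m);q[y0:y1,x0:x1]=m[y0:y1,x0:x1];n,l,s,c=cv2.connectedComponentsWithStats(q);i=1+s[1:,4].argmax()
    print("brass",s[i],c[i].round(1));b=wray(c[i],.008);print("brass hub-rel",b.round(1))
    # rubber: dark pixels, below brass within +-12 px column, above rim
    bx,by=c[i];k=cv2.inRange(hs,(0,0,0),(180,255,90));k2=np.zeros_like(k);y=int(by);k2[y:y+32,int(bx)-18:int(bx)+14]=k[y:y+32,int(bx)-18:int(bx)+14]
    n,l,s,cc=cv2.connectedComponentsWithStats(k2);j=1+s[1:,4].argmax();print("rubber",s[j],cc[j].round(1));r=wray(cc[j],.008);print("rubber hub-rel",r.round(1))
    d=r-b;print("stem dir deg",np.degrees(np.arctan2(-d[1],d[2])).round(1));return b,r
E
python3 - <<'E'
from h import *
b,r=meas("pics/raw6.png",320,200,370,250)
sp=wray(np.array([657,35])/2+60,-.054);print("spindle",sp.round(1))
for p in(b,r): e=p-sp;print(np.hypot(e[1],e[2]).round(1),np.degrees(np.arctan2(-e[1],e[2])).round(1), "uncorr",np.degrees(np.arctan2(-p[1],p[2])).round(1))
# spoke edges' outer ends on front face: ends seen at rim
for uv in [(398,268),(430,292),(785,345)]: print(uv,wray(np.array(uv)/2+60,-.018).round(1))
E
```

```text
brass [340 216  10  14 121] [344.6 222.3]
brass hub-rel [  8.  -14.1  79.8]
rubber [335 229  15  16 179] [342.5 236. ]
rubber hub-rel [  8.  -16.3  90. ]
stem dir deg 12.3
spindle [-54.    4.1  -0.9]
82.7 12.7 uncorr 10.0
93.1 12.7 uncorr 10.3
(398, 268) [-18.  -77.6  65.3]
(430, 292) [-18.  -66.8  73.7]
(785, 345) [-18.   49.9  91.6]
```

Two independent cues agree: the corrected position gives 12.7° and the stem direction gives 12.3°. The radii also match the given sizes. About 12.5° remain, so I'll re-enter just right of the same spoke.

```bash
sed -i 's/^yaw=-.181;H=np.array(\[.608,.025,.165\])/yaw=-.181;H=np.array([.6087,.0289,.165])/' h.py; python3 -m handwheel '[{"x":0,"y":0.045,"z":0,"rx":0,"ry":0,"rz":0},{"x":0,"y":0.044,"z":0,"rx":0,"ry":0,"rz":0},{"x":0,"y":0,"z":0.02,"rx":0,"ry":0,"rz":0},{"x":0,"y":0,"z":0.01,"rx":0,"ry":0,"rz":0},{"x":0,"y":0,"z":0,"rx":0,"ry":0,"rz":0}]'; python3 -c "
from h import *
st();tgt(-.018,.007,.073)"
```

```text
t: 19.3
tool_pos: [0.5511, 0.0462, 0.2623]
tool_rot: [0.486, 0.08, 0.869, -0.046]
ft_force: [-0.6, 1.1, 0.8]
width: -0.0001
t 19.3 hub-rel mm [-59.8   6.6  97.3] ang -3.9 F(hub) [-0.8  1.   0.8] tilt 31.6 q [ 0.08 -0.3  -0.96 -0.09 -0.23  0.14]
shift mm [-1.2  0.5 48.3]
rot deg [-0.2 -1.6  0. ]
```

```bash
python3 -m handwheel '[{"x":0,"y":0,"z":0.013,"rx":0,"ry":0,"rz":0},{"x":-0.001,"y":0,"z":0.013,"rx":0,"ry":0,"rz":0},{"x":0,"y":0,"z":0.012,"rx":0,"ry":0,"rz":0},{"x":0,"y":0,"z":0.01,"rx":0,"ry":0,"rz":0},{"x":0,"y":0,"z":0,"rx":0,"ry":0,"rz":0},{"x":0.0003,"y":0.003,"z":0.0002,"rx":0,"ry":0,"rz":0},{"x":0.0004,"y":0.003,"z":0.0002,"rx":0,"ry":0,"rz":0},{"x":0.0006,"y":0.003,"z":0.0003,"rx":0,"ry":0,"rz":0},{"x":0.0007,"y":0.003,"z":0.0004,"rx":0,"ry":0,"rz":0},{"x":0.0008,"y":0.003,"z":0.0004,"rx":0,"ry":0,"rz":0},{"x":0.0008,"y":0.0025,"z":0.0004,"rx":0,"ry":0,"rz":0},{"x":0,"y":0,"z":0,"rx":0,"ry":0,"rz":0}]'; python3 -c "
from h import *
st()"
```

```text
t: 20.8
tool_pos: [0.5949, 0.0555, 0.2351]
tool_rot: [0.487, 0.08, 0.869, -0.046]
ft_force: [0.1, -2.4, 0.6]
width: 0.0003
t 20.8 hub-rel mm [-18.3  23.7  70.1] ang -18.7 F(hub) [ 0.5 -2.3  0.6] tilt 31.5 q [ 0.1  -0.15 -0.92 -0.21 -0.24  0.15]
```

```bash
python3 -m handwheel '[{"x":0,"y":-0.004,"z":-0.004,"rx":0,"ry":0,"rz":0},{"x":0,"y":0,"z":-0.015,"rx":0,"ry":0,"rz":0},{"x":0,"y":0,"z":-0.025,"rx":0,"ry":0,"rz":0},{"x":0,"y":0,"z":-0.025,"rx":0,"ry":0,"rz":0},{"x":0,"y":-0.045,"z":-0.01,"rx":0,"ry":0,"rz":0},{"x":0,"y":-0.055,"z":0,"rx":0,"ry":0,"rz":0},{"x":0,"y":0,"z":0,"rx":0,"ry":0,"rz":0},{"x":0,"y":0,"z":0,"rx":0,"ry":0,"rz":0}]'; python3 - <<'E'
from h import *
st();o=get_obs();cv2.imwrite("pics/raw7.png",snapshot("wrist")[:,:,::-1])
u=wproj(wp(.008,.081,0),o)[0].astype(int);print("pred0",u)
b,r=meas("pics/raw7.png",u[0]-35,u[1]-25,u[0]+25,u[1]+25)
for p in(b,r): print(np.hypot(p[1],p[2]).round(1),np.degrees(np.arctan2(-p[1],p[2])).round(1))
# spindle end: circle in the picture
g=cv2.cvtColor(cv2.imread("pics/raw7.png"),cv2.COLOR_BGR2GRAY);s=wproj(H-.054*X,o)[0].astype(int);print("spindle pred",s)
c=cv2.HoughCircles(cv2.GaussianBlur(cv2.resize(g[s[1]-35:s[1]+35,s[0]-35:s[0]+35],None,fx=4,fy=4,interpolation=3),(0,0),2),cv2.HOUGH_GRADIENT,1,40,param1=80,param2=20,minRadius=40,maxRadius=100)
if c is not None:
    for k in c[0][:4]: uv=k[:2]/4+s-35;print(uv.round(1),(k[2]/4).round(1),wray(uv,-.054,o).round(1))
E
```

```text
t: 21.8
tool_pos: [0.5094, -0.0348, 0.2769]
tool_rot: [0.487, 0.08, 0.869, -0.046]
ft_force: [-1.0, 0.5, 0.4]
width: -0.0
t 21.8 hub-rel mm [-86.2 -80.5 111.9] ang 35.7 F(hub) [-1.1  0.3  0.4] tilt 31.4 q [-0.2  -0.48 -1.01  0.01  0.01 -0.01]
pred0 [366 227]
brass [356 223   9  14 125] [360.  229.4]
brass hub-rel [ 8.  -3.9 82.1]
rubber [354 237  15  16 208] [360.8 244.1]
rubber hub-rel [ 8.  -4.3 92.9]
stem dir deg 1.8
82.2 2.7
93.0 2.6
spindle pred [385  82]
```

```bash
python3 -m handwheel '[{"x":0,"y":0.05,"z":0,"rx":0,"ry":0,"rz":0},{"x":0,"y":0.05,"z":0,"rx":0,"ry":0,"rz":0},{"x":0,"y":0.05,"z":0,"rx":0,"ry":0,"rz":0},{"x":0,"y":0,"z":0,"rx":0,"ry":0,"rz":0},{"x":0,"y":0,"z":0,"rx":0,"ry":0,"rz":0}]'; python3 - <<'E'
from h import *
st();o=get_obs();cv2.imwrite("pics/raw8.png",snapshot("wrist")[:,:,::-1])
u=wproj(wp(.008,.081,0),o)[0].astype(int);print("pred0",u)
b,r=meas("pics/raw8.png",u[0]-35,u[1]-25,u[0]+25,u[1]+25)
for p in(b,r): print(np.hypot(p[1],p[2]).round(1),np.degrees(np.arctan2(-p[1],p[2])).round(1))
s=wproj(H-.054*X,o)[0].astype(int);print("spindle pred",s, "crop origin",s-20)
crop=lambda f,c,w:cv2.resize(cv2.imread(f)[c[1]-w:c[1]+w,c[0]-w:c[0]+w],(400,300 if 0 else 400),interpolation=cv2.INTER_CUBIC)
A=crop("pics/raw7.png",(385,82),20);B=crop("pics/raw8.png",s,20)
m=np.hstack([A,B])
cv2.imwrite("pics/w9.png",m)
E
```

```text
t: 22.48
tool_pos: [0.5365, 0.1149, 0.2754]
tool_rot: [0.486, 0.078, 0.869, -0.045]
ft_force: [0.3, -0.7, 0.4]
width: -0.0001
t 22.48 hub-rel mm [-86.5  71.6 110.4] ang -33.0 F(hub) [ 0.4 -0.7  0.4] tilt 31.6 q [ 0.3  -0.29 -0.91 -0.01 -0.4   0.26]
pred0 [161 229]
brass [150 224  12  16 151] [155.7 231.6]
brass hub-rel [ 8.  -5.6 82.6]
rubber [146 239  16  17 244] [153.5 246.9]
rubber hub-rel [ 8.  -6.2 93.8]
stem dir deg 3.3
82.8 3.9
94.0 3.8
spindle pred [144  85] crop origin [124  65]
```

View pics/w9.png

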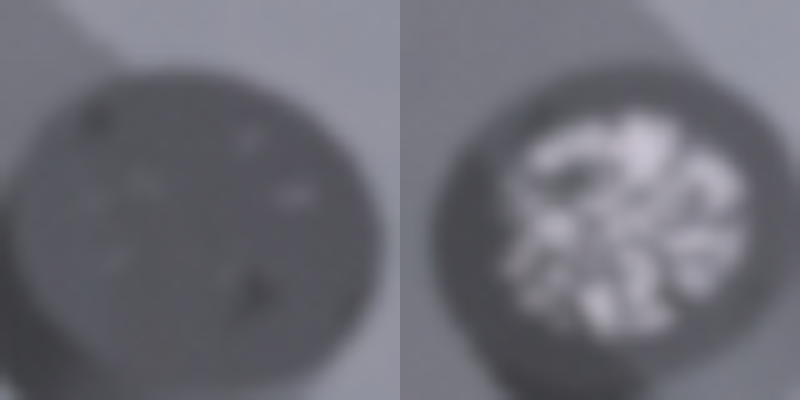

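```bash
python3 - <<'E'
from h import *
print("now",wray([146.8,87.5],-.054).round(1))
# earlier view 7 pose: same rotation, measured tool_pos
o=dict(get_obs());o["tool_pos"]=np.array([.5094,-.0348,.2769]);o["tool_rot"]=np.array([.487,.08,.869,-.046])
print("view7",wray([384.8,84.6],-.054,o).round(1))
# side/top camera brass check
for n,x in(("side",.008),("top",.008)):
    im=snapshot(n)[:,:,::-1].copy();u=proj(n,wp(.008,.081,0))[0].astype(int)
    hs=cv2.cvtColor(im,cv2.COLOR_BGR2HSV);m=cv2.inRange(hs,(12,90,60),(32,255,255))[u[1]-12:u[1]+12,u[0]-12:u[0]+12]
    k=np.argwhere(m);print(n,u,len(k),k.mean(0)[::-1]+u-12 if len(k) else None, onwheel(n,k.mean(0)[::-1]+u-12,.008) if len(k) else None)
E
```

```text
now [-54.    0.3   1.6]
view7 [-54.   -0.9   1.2]
side [257 163] 1 [259. 173.] (array([ 0.008 , -0.0084,  0.0524]), np.float64(0.0531), np.float64(9.1))
top [240 168] 0 None None
```

Corrected for the spindle, the remaining angle is 2.1° from one view and 4.1° from the other, and the stem directions give 1.8° and 3.3°. The mean is about 2.8°, so one small nudge of ~3.4 mm past the last contact position is left.

```bash
python3 -m handwheel '[{"x":0,"y":-0.026,"z":0,"rx":0,"ry":0,"rz":0},{"x":0,"y":-0.0265,"z":0,"rx":0,"ry":0,"rz":0},{"x":0,"y":0,"z":0.015,"rx":0,"ry":0,"rz":0},{"x":0,"y":0,"z":0.015,"rx":0,"ry":0,"rz":0},{"x":0,"y":0,"z":0,"rx":0,"ry":0,"rz":0}]'; python3 -c "
from h import *
st();tgt(-.018,.019,.0715);tgt(-.018,.0271,.0690)"
```

```text
t: 23.25
tool_pos: [0.5524, 0.0544, 0.2601]
tool_rot: [0.486, 0.082, 0.869, -0.047]
ft_force: [-1.0, 0.2, 1.1]
width: -0.0
t 23.25 hub-rel mm [-60.   15.   95.1] ang -9.0 F(hub) [-1.1  0.   1.1] tilt 31.5 q [ 0.11 -0.29 -0.95 -0.1  -0.26  0.16]
shift mm [-1.9  4.4 48.1]
rot deg [-0.4 -1.5 -0.1]
shift mm [ 0.3 12.5 49.3]
rot deg [-0.4 -1.5 -0.1]
```

```bash
python3 -m handwheel '[{"x":0,"y":0.004,"z":0.013,"rx":0,"ry":0,"rz":0},{"x":-0.001,"y":0,"z":0.013,"rx":0,"ry":0,"rz":0},{"x":-0.001,"y":0,"z":0.012,"rx":0,"ry":0,"rz":0},{"x":0,"y":0,"z":0.01,"rx":0,"ry":0,"rz":0},{"x":0,"y":0,"z":0,"rx":0,"ry":0,"rz":0},{"x":0.0005,"y":0.002,"z":0.0003,"rx":0,"ry":0,"rz":0},{"x":0.0006,"y":0.002,"z":0.0003,"rx":0,"ry":0,"rz":0}]'; python3 -c "
from h import *
st();tgt(-.018,.0271,.0690)"
```

```text
t: 24.12
tool_pos: [0.5951, 0.0562, 0.2363]
tool_rot: [0.487, 0.08, 0.869, -0.047]
ft_force: [-0.9, -2.1, 0.8]
width: -0.0
t 24.12 hub-rel mm [-18.3  24.4  71.3] ang -18.9 F(hub) [-0.5 -2.2  0.8] tilt 31.4 q [ 0.1  -0.15 -0.92 -0.21 -0.25  0.15]
shift mm [1.8 2.7 1.5]
rot deg [-0.3 -1.4 -0. ]
```

```bash
python3 -m handwheel '[{"x":0.001,"y":0.0015,"z":0.0007,"rx":0,"ry":0,"rz":0},{"x":0.0008,"y":0.0013,"z":0.0006,"rx":0,"ry":0,"rz":0},{"x":0,"y":0,"z":0,"rx":0,"ry":0,"rz":0}]'; python3 -c "
from h import *
st()"; python3 -m handwheel '[{"x":0,"y":-0.004,"z":-0.004,"rx":0,"ry":0,"rz":0},{"x":0,"y":0,"z":-0.015,"rx":0,"ry":0,"rz":0},{"x":0,"y":0,"z":-0.025,"rx":0,"ry":0,"rz":0},{"x":0,"y":0,"z":-0.025,"rx":0,"ry":0,"rz":0},{"x":0,"y":-0.048,"z":-0.01,"rx":0,"ry":0,"rz":0},{"x":0,"y":-0.055,"z":0,"rx":0,"ry":0,"rz":0},{"x":0,"y":0,"z":0,"rx":0,"ry":0,"rz":0},{"x":0,"y":0,"z":0,"rx":0,"ry":0,"rz":0}]'; python3 - <<'E'
from h import *
st();o=get_obs();cv2.imwrite("pics/raw10.png",snapshot("wrist")[:,:,::-1])
u=wproj(wp(.008,.081,0),o)[0].astype(int)
b,r=meas("pics/raw10.png",u[0]-35,u[1]-25,u[0]+25,u[1]+25)
for p in(b,r): print(np.degrees(np.arctan2(-p[1]-.9,p[2])).round(1))
E
```

```text
t: 24.5
tool_pos: [0.596, 0.0593, 0.2341]
tool_rot: [0.487, 0.08, 0.869, -0.046]
ft_force: [-1.5, -2.3, 1.9]
width: -0.0002
t 24.5 hub-rel mm [-18.   27.6  69.1] ang -21.8 F(hub) [-1.1 -2.5  1.9] tilt 31.4 q [ 0.11 -0.14 -0.92 -0.21 -0.25  0.16]
t: 25.5
tool_pos: [0.5098, -0.0337, 0.2753]
tool_rot: [0.487, 0.081, 0.869, -0.046]
ft_force: [0.5, 0.4, 0.3]
width: -0.0002
t 25.5 hub-rel mm [-86.  -79.3 110.3] ang 35.7 F(hub) [0.4 0.4 0.3] tilt 31.5 q [-0.2  -0.47 -1.02  0.    0.01 -0.01]
brass [360 225  11  14 131] [365.  231.5]
brass hub-rel [ 8.   0.6 82.1]
rubber [359 239  16  17 225] [366.6 247.1]
rubber hub-rel [ 8.   0.9 93.5]
stem dir deg -1.2
-1.1
-1.1
```

```bash
python3 -c "
from h import *
hand_in();st()"
```

```text
the job is handed in; nothing more can be done
the job is handed in; nothing more can be done
```

The valve stem now points straight up, within about 1–2° by my measurements. I handed the job in at about 25.5 s with the arm clear of the wheel.

- **What I did:** I pushed spokes counter-clockwise with the closed fingertips. That took three main pushes (the last stopped short), then two small corrections. Nothing was gripped, and I kept the fingertips off the tyre. The contact force stayed around 2–5 N wherever I read it.
- **Last check:** From the right-hand wrist view, the stem sits at about −1.1°, and its own direction reads −1.2°. I took no left-hand view after the last nudge. Earlier, the left view read about 2° more than the right, which would make it roughly +1° now and the mean close to 0°.
- **What disagreed:**
  - I first took the valve to be at about 148°. It was hidden behind a spoke, and after the first push it was clear it had started near 220°.
  - My first estimate of the hub position was about 4 mm off, so I corrected it from the end of the spindle.
- **Not checked:** I did not look again at the things on the table at the end. All moves stayed above or in front of the stand, and no unexpected force showed in the readings I took.

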